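Gather the date-label kit into its tray

ROBOT

A 7-joint arm with a two-finger parallel gripper is mounted at the origin on a cart in front of the work surface, level with it; the furniture and walls round the work are solid. World frame = base frame: x ahead of the robot, y to its left, z up, the work surface at z = 0. Lengths are in m, angles in degrees, forces in N, time in s.
With the tool pointing down it reaches from about 0.4 to 0.9 m from the base axis. Payload 5.6 kg.
Tool frame: the origin (TCP) lies midway between the tips of the shut fingers; the grasp point (between the pads) lies 19 mm behind it (grasp_offset is the distance from the TCP to the grasp point, in m); z points along the fingers, y is the line along which they close (so a half turn about z gives the same grasp; the last joint's range is limited). The gripper opens to 92 mm and grips with 3 to 60 N. Pads are 20 mm wide; open, the fingers measure 128 mm over their backs; the gripper's body (75 mm by 189 mm) begins 69 mm behind the grasp point.
Start: joints at [69.213, 26.786, -0.665, 91.828, 0.344, 61.387, -3.226], TCP at [0.204, -0.617, 0.215] pointing down, gripper open.
Joint ranges: [-144.91, 144.91], [-17.63, 115.5], [-89.93, 88.59], [15.96, 139.68], [-74.01, 254.01], [8.47, 105.57], [-167.45, 167.45]. Speed limits (degrees/s): [147.25, 147.25, 180, 180, 180, 180, 180].

INTERFACE

Orientations are given as [roll, pitch, yaw] about the fixed x, y, z axes, in that order (R = Rz(yaw) Ry(pitch) Rx(roll)).
In Python, from cell import state, capture, camera_params, hand_in, grasp_offset gives the robot as it stands.
- The arm moves only by the shell command python3 -m inch 'ROWS'. ROWS is JSON, a list of rows, each an object of numbers: "grip": the opening, from 0 (shut) to 1 (fully open); "tx", "ty", "tz": the shift along the world's x, y, z in cm; "yaw": the turn about the world's z in units of 6 degrees (1.0 is 6 degrees). In form: [{"grip": .., "tx": .., "ty": .., "tz": .., "yaw": ..}, ...]. A call has 1 to 10 rows; each row is the pose to reach, as a shift and turn from the pose commanded when the call began; what a row does not reach only later rows make up. A row lasts 1/8 s, in which the tool goes at most 62.5 mm and 10.7 degrees, less where a joint would pass 70% of its speed; a pose out of reach is approached as far as the arm can. A call with a gripper value outside its range is refused whole. The fingers move at their own pace and stop on an object; the grip force is fixed at half the most. Time passes only in rows, so rows that repeat a pose let the fingers close. It gives the time, the measured TCP pose, the force, the opening and the grip force at its end, in the units of the state.
- state(): the state, without advancing time (a new reading comes with each control period).
- capture(name): name is "scene" or "top" or "wrist"; returns the picture (480x640x3 uint8, red, green, blue); there is no depth.
- camera_params(name): a dict with "intrinsics" (3x3 intrinsics, pixels), "extrinsics" (4x4, takes a point from camera to world coordinates). Camera axes: x right, y down, z forward; pixel columns grow to the right and rows downward; lengths in m; the calibration is good to about 2 mm. A picture is of the moment at which its call begins: read the wrist's pose just before it. camera_params takes no time and is no camera call; for the wrist camera it gives the pose at the moment of the call.
- hand_in(): hands the job in; it is judged then, once.
The state is a dict: "t": time; "joint_positions": joint angles; "joint_velocities": joint speeds; "joint_efforts": joint torques, N m; "position": TCP position; "orientation": TCP orientation; "ft_force": force on the tool from outside, world axes, zero at the start; "ft_torque": the same for the moment, N m; "opening": finger opening in m; "grasp_force": force on a finger pad.
Only numpy, scipy, OpenCV 4.12 (cv2) and the standard library are available. Lean on these libraries where they do the work, as an engineer would, in place of code of your own. Each camera call takes 0.05 s, during which the arm holds its last target. There are 200 camera calls.

TASK

Pack the date-label kit into its tray: put the green and the orange label roll on the spindle of its own colour, turned so that the notches in its core slip over the ribs and it sits fully down; lay the blue marker centred along the dark grey rest and the probe thermometer in the white rest, head in the two wide rests and probe over the narrow fork. The all-white roll with the plain hole and the white marker with the black cap belong to the next counter: leave them where they lie.

Things in the scene. Friction and masses are not known exactly. Their poses are not given: they have to be found in the camera images.
- green_roll: Roll of pale green day labels, 60 mm across, 33 mm high, standing flat, on a dark green core. Bore 26 mm; two open notches facing each other, 10 mm wide, widen it to 38 mm. Origin: centre of the underside; the notches lie along its +x and -x, z up. 0.09 kg, grip across the outside.
- orange_roll: Roll of pale orange day labels on a strong orange core; same size, bore, notches, origin and axes as the green roll.
- blue_marker: Marker pen lying flat: dark blue barrel, white cap, 138 mm long, 17 to 18 mm thick. Origin: on its axis at mid-length, 9 mm above the table; long axis along y, cap towards -y. 0.03 kg.
- thermometer: Probe thermometer lying flat, 168 mm long: white head 30 mm wide, 60 mm long, 16 mm high, and a thin metal probe. Origin: under the middle of the whole length; +y points along it to the head, which spans y = +24 to +84 mm; the probe runs from there to y = -84 mm. Grip the head across its 30 mm. 0.06 kg.
- green_spindle: Fixed green insert in the kit tray: base 90 x 80 x 10 mm with an upright post, 22 mm across, rounded at its top 40 mm above the origin. Two ribs, 4 mm thick, stand out from the post along +x and -x to 16.5 mm from its axis and end 28 mm above the origin. Origin: centre of the underside, on the post's axis, z up; a seated roll's underside is 10 mm above it.
- orange_spindle: Fixed orange insert in the kit tray with a ribbed post; same shape, size, origin and axes as the green one. The two posts stand 97 mm apart along their x, 84 mm from the middle of the rest beside them; the tray rim is 16 mm above the origin.
- marker_rest: Fixed dark grey insert in the kit tray, 180 x 80 mm, long along x: 6 mm base and two U-shaped rests, 12 mm thick, at x = -45 and +45 mm. Their troughs run along x: floor 14 mm above the origin, 21 mm wide, flaring to 40 mm at 28 mm height. Origin: centre of the underside. The marker lies along x in both rests, either way round, its axis 23 mm above the origin.
- probe_rest: Fixed white insert in the kit tray, 180 x 80 mm, long along x. Two U rests, 10 mm thick, at x = +29 and +79 mm take the thermometer's head: floor 12 mm above the origin, 34 mm wide, flaring to 50 mm at 25 mm height. A narrow fork at x = -60 mm takes the probe. Origin: centre of the underside; a seated thermometer has its own origin above it and its +y along +x.
- plain_roll: Look-alike, stays: all-white roll, 60 mm across, 32 mm high, with a plain round hole and no notches. Origin: centre of the underside.
- white_marker: Look-alike, stays: marker with a white barrel and black cap, 138 mm long, 18 mm thick. Origin: under its middle; long axis along y.
Not all that is in view belongs to the job. There is more than one size of the thermometer; the one meant has the size given above.

How it is judged:
By the outcome, as a careful person would: the job done as asked, in the order asked, and still so for the second after the job is handed in, with the robot touching nothing.
It also fails if it takes over 102 s, if anything falls off the work surface, if the arm or the gripper's body presses on something with over 40 N, if the wrist force passes 120 N, or if a joint passes its speed limit or range.

## Working session

There is one attempt and no reset: what is moved stays moved. The work goes in short steps, Python scripts to look and compute and a shell command to move; the robot and the scene stay as the last step left them, time stands still between calls to the robot, and variables do not carry over. Pictures are saved under pics/ and viewed, at most 14 in all, crops included, and the job is handed in when it is done.

```bash
ls; mkdir -p pics
python3 - <<'E'
from cell import *
import cv2
s=state();print(s['t'],s['position'],s['orientation'],s['opening'],grasp_offset)
for n in('scene','top'):
    cv2.imwrite(f'pics/{n}0.png',capture(n)[:,:,::-1]);p=camera_params(n);print(p)
E
```

```text
pics
0.0 [ 0.20409899 -0.61651134  0.2136404 ] [-1.79898625e+02  7.33884404e-03  1.83200669e+01] 0.09209645843656951 0.0187
{'intrinsics': array([[438.65301556,   0.        , 317.58519925],
       [  0.        , 438.65301556, 243.140464  ],
       [  0.        ,   0.        ,   1.        ]]), 'extrinsics': array([[-0.62171597, -0.5878084 ,  0.5176394 ,  0.07785816],
       [-0.78322469,  0.46208252, -0.41597937,  0.4257278 ],
       [ 0.00532405, -0.66404897, -0.74767013,  0.6972771 ],
       [ 0.        ,  0.        ,  0.        ,  1.        ]])}
{'intrinsics': array([[480.93473442,   0.        , 311.32429254],
       [  0.        , 480.93473442, 240.44666944],
       [  0.        ,   0.        ,   1.        ]]), 'extrinsics': array([[-0.01845375, -0.99645021,  0.08213672,  0.43064783],
       [-0.99978987,  0.01912408,  0.00738195,  0.07785826],
       [-0.00892653, -0.08198324, -0.99659373,  1.12980855],
       [ 0.        ,  0.        ,  0.        ,  1.        ]])}
```

View pics/top0.png

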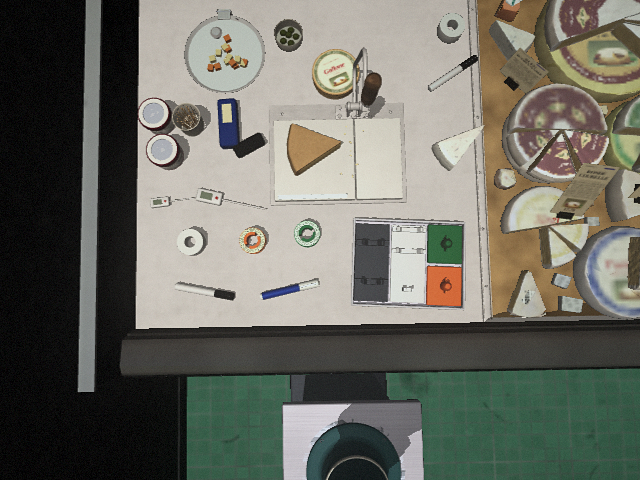

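View pics/scene0.png

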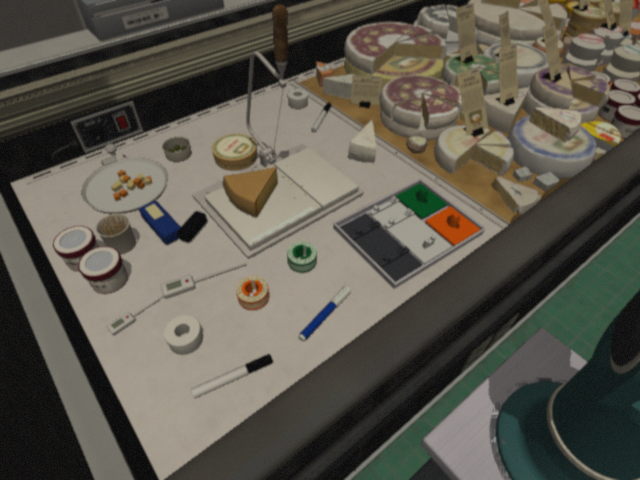

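The top view shows these candidates:
- **Rolls:** green (307,233), orange (252,239), plain white (190,241) and a second white one at (451,27).
- **Markers:** blue (290,289), white with black cap (205,291) and another at (452,73).
- **Thermometers:** one with its head at (210,196) and probe tip at (267,208), and a smaller one with its head at (160,202).
- **Tray inserts:** grey (371,262), white (408,262), green (446,243) and orange (445,286).

I'll measure these and check a close crop.

```bash
cat > h.py <<'E'
import numpy as np, cv2
from cell import *
def w(p,uv,z):
    uv=np.atleast_2d(uv).astype(float);K,E=p['intrinsics'],p['extrinsics']
    d=np.c_[(uv-K[:2,2])/K[0,0],np.ones(len(uv))]@E[:3,:3].T;o=E[:3,3]
    return (o+d*((z-o[2])/d[:,2])[:,None])[:,:2]
def px(p,X):
    K,E=p['intrinsics'],p['extrinsics'];c=(np.atleast_2d(X)-E[:3,3])@E[:3,:3];c=c@K.T;return c[:,:2]/c[:,2:]
E
python3 - <<'E'
from h import *
p=camera_params('top')
for n,u,z in[('green',(307,233),.033),('orange',(252,239),.033),('plain',(190,241),.033),('blue ends',[(262,296),(318,282)],.009),('T head',[(197,192),(223,200)],.016),('Ttip',(267,208),.005),('t2head',[(150,203),(171,200)],.016),('tray',[(371,262),(408,262),(446,243),(445,286)],.01)]:
    print(n,w(p,u,z).round(3).tolist())
im=cv2.imread('pics/top0.png')
a=cv2.resize(im[180:310,140:340],None,fx=4,fy=4,interpolation=cv2.INTER_CUBIC);cv2.imwrite('pics/c1.png',a)
p=camera_params('wrist');print(p)
E
```

```text
green [[0.538, 0.096]]
orange [[0.527, 0.222]]
plain [[0.525, 0.364]]
blue ends [[0.396, 0.203], [0.426, 0.072]]
T head [[0.642, 0.352], [0.622, 0.291]]
Ttip [[0.602, 0.189]]
t2head [[0.618, 0.463], [0.624, 0.414]]
tray [[0.47, -0.052], [0.468, -0.138], [0.511, -0.227], [0.411, -0.221]]
{'intrinsics': array([[354.61511095,   0.        , 317.63220374],
       [  0.        , 354.61511095, 243.86529417],
       [  0.        ,   0.        ,   1.        ]]), 'extrinsics': array([[ 3.14718502e-01, -9.20257729e-01, -2.32546719e-01,
         2.68240001e-01],
       [-9.49184535e-01, -3.05382840e-01, -7.60923060e-02,
        -5.95102853e-01],
       [-9.91244831e-04,  2.44677406e-01, -9.69604035e-01,
         3.84075199e-01],
       [ 0.00000000e+00,  0.00000000e+00,  0.00000000e+00,
         1.00000000e+00]])}
```

View pics/c1.png

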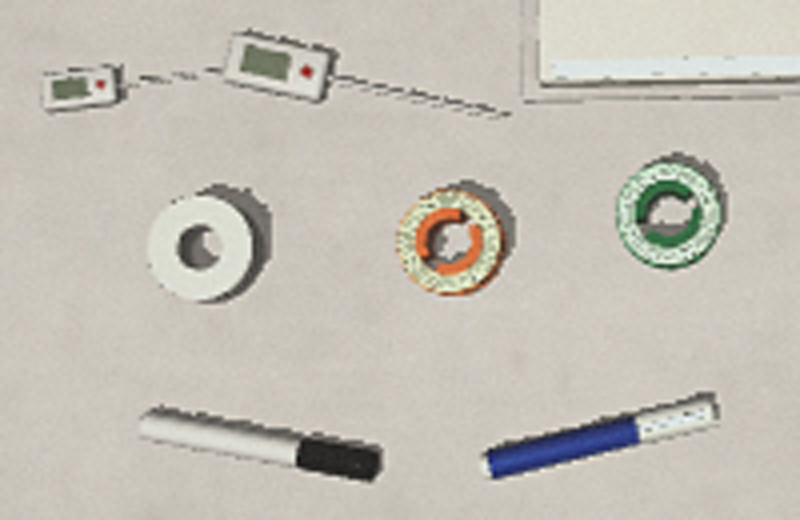

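The crop confirms the choice: the thermometer with its head at (280,65) in the crop measures 168 mm, and the other is clearly shorter. Green, orange and blue are unmistakable. Next I'll move over the tray.

```bash
python3 -m inch '[{"grip":1,"tx":0,"ty":3,"tz":5,"yaw":0},{"grip":1,"tx":2,"ty":8,"tz":9,"yaw":-1},{"grip":1,"tx":5,"ty":13,"tz":9,"yaw":-2},{"grip":1,"tx":8,"ty":18,"tz":9,"yaw":-3},{"grip":1,"tx":12,"ty":23,"tz":9,"yaw":-3},{"grip":1,"tx":16,"ty":29,"tz":9,"yaw":-3},{"grip":1,"tx":20,"ty":35,"tz":8,"yaw":-3},{"grip":1,"tx":24,"ty":41,"tz":6,"yaw":-3},{"grip":1,"tx":26,"ty":46,"tz":4,"yaw":-3},{"grip":1,"tx":26,"ty":46,"tz":4,"yaw":-3}]'; python3 -m inch '[{"grip":1,"tx":0,"ty":0,"tz":0,"yaw":0},{"grip":1,"tx":0,"ty":0,"tz":0,"yaw":0}]'
python3 - <<'E'
from h import *
import pickle
s=state();print(s['t'],s['position'],s['orientation'],s['joint_positions'])
p=camera_params('wrist');im=capture('wrist')[:,:,::-1];cv2.imwrite('pics/w1.png',im);pickle.dump(p,open('w1.pkl','wb'))
E
```

```text
t: 1.35
position: [0.4648, -0.1533, 0.2534]
orientation: [-179.9, 0.1, 0.6]
ft_force: [0.5, -0.6, -1.0]
opening: 0.0921
grasp_force: 0.0
t: 1.6
position: [0.4639, -0.1585, 0.2547]
orientation: [180.0, 0.0, 0.2]
ft_force: [0.1, -0.2, 1.1]
opening: 0.092
grasp_force: 0.0
1.6 [ 0.46385796 -0.15847056  0.25469842] [1.79963577e+02 1.81149251e-02 2.23959222e-01] [ 31.69568613  10.10210941 -18.7120898  110.12253406   3.75769077
  60.36134021 -78.38292036]
```

View pics/w1.png

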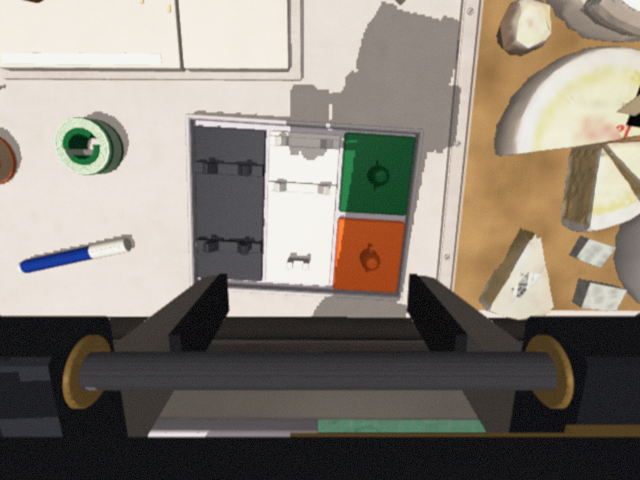

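The wrist view shows the tray with the grey insert on the left, white in the middle (wide rests towards +x) and green and orange on the right. The posts are near (378,175) and (370,258). I'll fit the coloured inserts with rectangles in both views.

```bash
cat >> h.py <<'E'
import pickle
def insert(im,p,lo,hi,z):
    m=cv2.inRange(cv2.cvtColor(im,cv2.COLOR_BGR2HSV),lo,hi);m=cv2.morphologyEx(m,cv2.MORPH_CLOSE,np.ones((3,3)))
    n,l,st,_=cv2.connectedComponentsWithStats(m);i=1+st[1:,4].argmax();v,u=np.nonzero(l==i)
    X=w(p,np.c_[u,v],z).astype(np.float32)
    return cv2.minAreaRect(X*1000)
G=((60,120,40),(85,255,255));O=((5,200,120),(15,255,255))
E
python3 - <<'E'
from h import *
for f,p in(('w1',pickle.load(open('w1.pkl','rb'))),('top0',camera_params('top'))):
    im=cv2.imread(f'pics/{f}.png')
    for c in(G,O):print(f,insert(im,p,*c,.012))
im=cv2.imread('pics/w1.png')
a=cv2.resize(im[120:300,180:430],None,fx=3.2,fy=3.2,interpolation=cv2.INTER_CUBIC);cv2.imwrite('pics/c2.png',a)
E
```

```text
w1 ((509.2344055175781, -225.36740112304688), (78.16681671142578, 87.0090560913086), 86.6220474243164)
w1 ((412.3429870605469, -219.82177734375), (77.24381256103516, 87.70706939697266), 86.82479858398438)
top0 ((509.0680847167969, -223.28378295898438), (76.56732177734375, 87.68960571289062), 87.48490905761719)
top0 ((454.7101745605469, -245.3527374267578), (4.618833541870117, 1.5966596038197167e-05), 88.92897033691406)
```

View pics/c2.png

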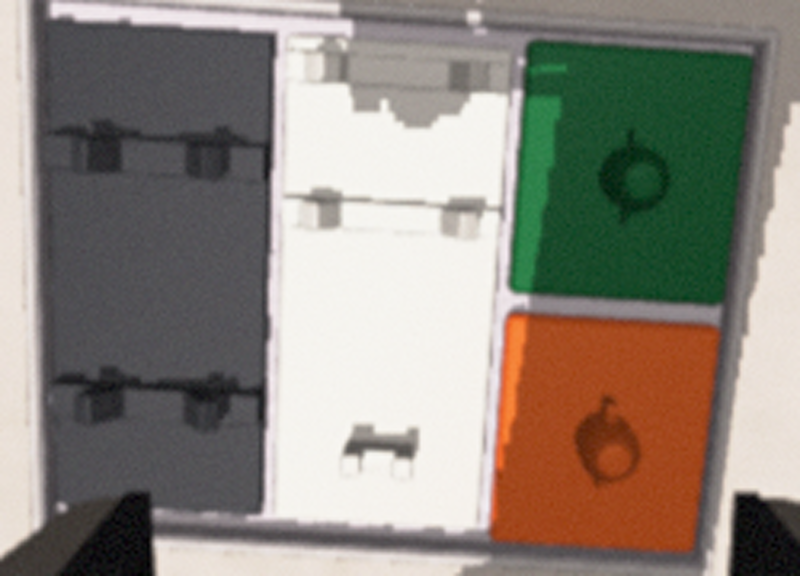

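The fitted tray yaw is -3.3°. The posts are at about (0.509,-0.225) for green and (0.412,-0.220) for orange, and their 97.05 mm spacing matches the spec. Next I'll move over the objects.

```bash
python3 -m inch '[{"grip":1,"tx":0,"ty":5,"tz":0,"yaw":0},{"grip":1,"tx":1,"ty":11,"tz":0,"yaw":0},{"grip":1,"tx":1,"ty":17,"tz":0,"yaw":0},{"grip":1,"tx":2,"ty":23,"tz":0,"yaw":0},{"grip":1,"tx":2,"ty":29,"tz":0,"yaw":0},{"grip":1,"tx":2,"ty":34,"tz":0,"yaw":0},{"grip":1,"tx":2,"ty":34,"tz":0,"yaw":0},{"grip":1,"tx":2,"ty":34,"tz":0,"yaw":0},{"grip":1,"tx":2,"ty":34,"tz":0,"yaw":0}]'
python3 - <<'E'
from h import *
p=camera_params('wrist');im=capture('wrist')[:,:,::-1].copy();cv2.imwrite('pics/w2.png',im);pickle.dump(p,open('w2.pkl','wb'))
print(state()['joint_positions'])
# rolls rectified at z=33mm, 0.25mm/px around guesses, x up, y left
for n,c in(('g',(.538,.096)),('o',(.527,.222))):
    r=np.arange(-45,45,.25)/1000
    Y,X=np.meshgrid(-r,-r); uv=px(p,np.c_[(c[0]+X).ravel(),(c[1]+Y).ravel(),np.full(X.size,.033)]).astype(np.float32).reshape(*X.shape,2)
    cv2.imwrite(f'pics/r_{n}.png',cv2.remap(im,uv,None,cv2.INTER_CUBIC))
cv2.imwrite('pics/r.png',np.hstack([cv2.imread('pics/r_g.png'),cv2.imread('pics/r_o.png')]))
E
```

```text
t: 2.78
position: [0.4849, 0.1805, 0.2546]
orientation: [179.9, -0.0, 0.1]
ft_force: [0.4, -0.0, -0.1]
opening: 0.092
grasp_force: 0.0
[   3.35764336   14.77340916  -32.19675092  106.05083945    8.93132552
   61.67361329 -122.12481018]
```

View pics/w2.png

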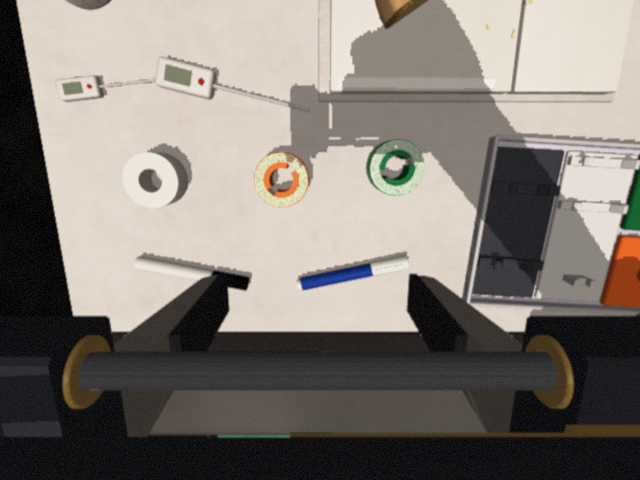

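View pics/r.png

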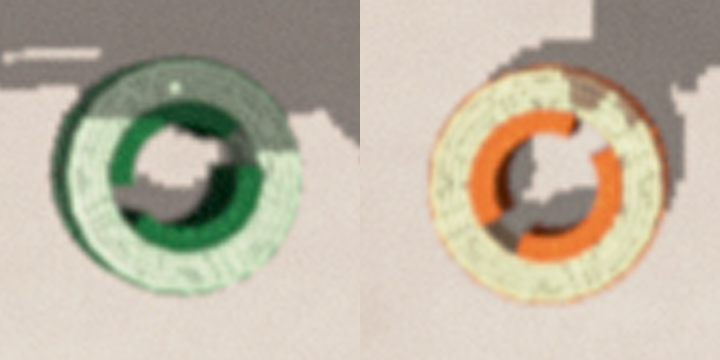

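Rectified view: the green roll is centred at (183,177) with its notch axis at about -69°, and the orange roll is centred at (547,184) with its notch axis at about -41°. Both images came from yaw 0. Now I'll pick the green roll.

```bash
python3 -m inch '[{"grip":1,"tx":3,"ty":-4.5,"tz":-2,"yaw":0},{"grip":1,"tx":5.4,"ty":-8.55,"tz":-6,"yaw":0},{"grip":1,"tx":5.4,"ty":-8.55,"tz":-12,"yaw":0},{"grip":1,"tx":5.4,"ty":-8.55,"tz":-18,"yaw":0},{"grip":1,"tx":5.4,"ty":-8.55,"tz":-22,"yaw":0},{"grip":1,"tx":5.4,"ty":-8.55,"tz":-24.4,"yaw":0},{"grip":1,"tx":5.4,"ty":-8.55,"tz":-24.4,"yaw":0},{"grip":0.5,"tx":5.4,"ty":-8.55,"tz":-24.4,"yaw":0},{"grip":0.5,"tx":5.4,"ty":-8.55,"tz":-24.4,"yaw":0},{"grip":0.5,"tx":5.4,"ty":-8.55,"tz":-24.4,"yaw":0}]'
python3 -m inch '[{"grip":0.5,"tx":0,"ty":0,"tz":0,"yaw":0},{"grip":0.5,"tx":0,"ty":0,"tz":0,"yaw":0},{"grip":0.5,"tx":0,"ty":0,"tz":0,"yaw":0}]'
```

```text
t: 4.08
position: [0.539, 0.0973, 0.0117]
orientation: [180.0, -0.1, 0.3]
ft_force: [0.7, -0.7, 1.6]
opening: 0.0642
grasp_force: 0.9
t: 4.45
position: [0.5389, 0.097, 0.0115]
orientation: [180.0, -0.1, 0.3]
ft_force: [-0.6, -2.0, 6.8]
opening: 0.0587
grasp_force: 30.0
```

```bash
python3 -m inch '[{"grip":0.5,"tx":0,"ty":0,"tz":4,"yaw":0},{"grip":0.5,"tx":0,"ty":0,"tz":9,"yaw":0},{"grip":0.5,"tx":0,"ty":-4,"tz":13,"yaw":1},{"grip":0.5,"tx":-1,"ty":-9,"tz":15,"yaw":2.5},{"grip":0.5,"tx":-2,"ty":-14,"tz":15,"yaw":4},{"grip":0.5,"tx":-3,"ty":-19,"tz":15,"yaw":5.5},{"grip":0.5,"tx":-4,"ty":-24,"tz":15,"yaw":7},{"grip":0.5,"tx":-5,"ty":-29,"tz":15,"yaw":8.5},{"grip":0.5,"tx":-6,"ty":-34,"tz":15,"yaw":10},{"grip":0.5,"tx":-6,"ty":-37.5,"tz":15,"yaw":10.9}]'
python3 -m inch '[{"grip":0.5,"tx":0,"ty":0,"tz":0,"yaw":0},{"grip":0.5,"tx":0,"ty":0,"tz":0,"yaw":0},{"grip":0.5,"tx":0,"ty":0,"tz":0,"yaw":0}]'
python3 - <<'E'
from h import *
s=state();print(s['position'],s['orientation'],s['joint_positions'])
p=camera_params('wrist');im=capture('wrist')[:,:,::-1].copy();cv2.imwrite('pics/w3.png',im);pickle.dump(p,open('w3.pkl','wb'))
print(insert(im,p,*G,.012),insert(im,p,*O,.012))
E
```

```text
t: 5.7
position: [0.4768, -0.2801, 0.1603]
orientation: [-180.0, 0.0, 65.8]
ft_force: [0.5, 0.0, -0.8]
opening: 0.059
grasp_force: 30.0
t: 6.08
position: [0.4786, -0.2759, 0.1607]
orientation: [-180.0, -0.0, 65.8]
ft_force: [0.1, 0.2, -1.1]
opening: 0.059
grasp_force: 30.0
[ 0.47861838 -0.2758754   0.16066805] [-1.79990718e+02 -1.61323475e-02  6.58430439e+01] [ 55.57876344  26.24461777 -36.81402312 106.58780977  19.23379844
  53.46788377 -14.18775431]
((509.3214111328125, -225.31546020507812), (78.2114486694336, 87.83580017089844), 86.75798797607422) ((412.440185546875, -219.89996337890625), (77.749755859375, 88.96858215332031), 86.64332580566406)
```

View pics/w3.png

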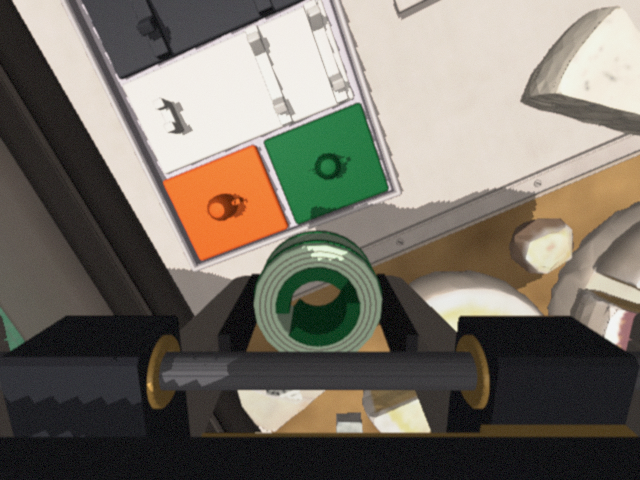

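The held roll shows at (320,300), with the green insert at (328,163). The insert estimate agrees with the earlier view to within 0.2 mm. I'll rectify the top of the held roll in the tray's axes around the TCP.

```bash
cat >> h.py <<'E'
def rect(im,p,c,z,yaw,name,half=40,s=.2):
    "rectified picture, axis 'yaw' up, its left to the left; red cross at c"
    r=np.arange(-half,half,s)/1000;b=np.radians(yaw);L,U=np.meshgrid(-r,-r)
    X=c[0]+U*np.cos(b)-L*np.sin(b);Y=c[1]+U*np.sin(b)+L*np.cos(b)
    uv=px(p,np.c_[X.ravel(),Y.ravel(),np.full(X.size,z)]).astype(np.float32).reshape(*X.shape,2)
    o=cv2.remap(im,uv,None,cv2.INTER_CUBIC);h=len(r)//2
    cv2.circle(o,(h,h),int(30/s),(0,0,255),1);cv2.line(o,(h,0),(h,2*h),(0,0,255),1);cv2.line(o,(0,h),(2*h,h),(0,0,255),1)
    cv2.imwrite(f'pics/{name}.png',o)
E
python3 - <<'E'
from h import *
p=pickle.load(open('w3.pkl','rb'));im=cv2.imread('pics/w3.png')
rect(im,p,(.4786,-.2759),.182,-3.3,'r3')
E
```

```text
(no output)
```

View pics/r3.png

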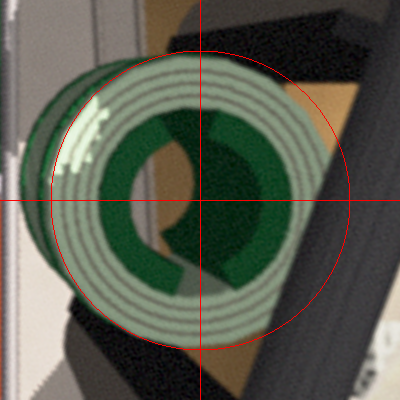

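The notch axis is about 6° CCW of the rib axis and the roll is within 0.5 mm of the TCP. I'll turn by -1 unit, move over the post and check.

```bash
python3 -m inch '[{"grip":0.5,"tx":1.5,"ty":2.5,"tz":0,"yaw":-0.5},{"grip":0.5,"tx":3.05,"ty":5,"tz":-3,"yaw":-0.95},{"grip":0.5,"tx":3.05,"ty":5,"tz":-6,"yaw":-0.95},{"grip":0.5,"tx":3.05,"ty":5,"tz":-9,"yaw":-0.95},{"grip":0.5,"tx":3.05,"ty":5,"tz":-9,"yaw":-0.95},{"grip":0.5,"tx":3.05,"ty":5,"tz":-9,"yaw":-0.95},{"grip":0.5,"tx":3.05,"ty":5,"tz":-9,"yaw":-0.95}]'; python3 -c "
from cell import *;print(state()['position'])"
```

```text
t: 7.0
position: [0.5098, -0.2278, 0.072]
orientation: [179.9, -0.0, 60.0]
ft_force: [0.5, -0.6, -1.3]
opening: 0.0587
grasp_force: 30.0
[ 0.50978063 -0.22779336  0.07204415]
```

```bash
python3 -m inch '[{"grip":0.5,"tx":-0.05,"ty":0.22,"tz":0,"yaw":0},{"grip":0.5,"tx":-0.05,"ty":0.22,"tz":-1.2,"yaw":0},{"grip":0.5,"tx":-0.05,"ty":0.22,"tz":-2.2,"yaw":0},{"grip":0.5,"tx":-0.05,"ty":0.22,"tz":-2.6,"yaw":0},{"grip":0.5,"tx":-0.05,"ty":0.22,"tz":-2.9,"yaw":0},{"grip":0.5,"tx":-0.05,"ty":0.22,"tz":-2.9,"yaw":0}]'; python3 -m inch '[{"grip":0.5,"tx":0,"ty":0,"tz":-0.5,"yaw":0},{"grip":0.5,"tx":0,"ty":0,"tz":-1.0,"yaw":0},{"grip":0.5,"tx":0,"ty":0,"tz":-1.2,"yaw":0}]'
```

```text
t: 7.75
position: [0.5082, -0.2253, 0.0413]
orientation: [-180.0, 0.0, 60.0]
ft_force: [-0.3, 0.7, -1.3]
opening: 0.0589
grasp_force: 30.0
t: 8.12
position: [0.5081, -0.2253, 0.0292]
orientation: [-180.0, 0.0, 60.0]
ft_force: [-0.4, -0.4, -1.5]
opening: 0.0589
grasp_force: 30.0
```

Already below the rib tops with no force. Continuing down to contact.

```bash
python3 -m inch '[{"grip":0.5,"tx":0,"ty":0,"tz":-0.3,"yaw":0},{"grip":0.5,"tx":0,"ty":0,"tz":-0.45,"yaw":0},{"grip":0.5,"tx":0,"ty":0,"tz":-0.55,"yaw":0}]';  python3 -m inch '[{"grip":0.5,"tx":0,"ty":0,"tz":-0.1,"yaw":0},{"grip":0.5,"tx":0,"ty":0,"tz":-0.2,"yaw":0}]'
```

```text
t: 8.5
position: [0.5082, -0.2253, 0.0254]
orientation: [-180.0, 0.1, 60.0]
ft_force: [-6.7, 2.7, 18.4]
opening: 0.0589
grasp_force: 30.0
t: 8.75
position: [0.5083, -0.2254, 0.0253]
orientation: [180.0, 0.2, 60.0]
ft_force: [-12.3, 4.2, 35.7]
opening: 0.0586
grasp_force: 30.0
```

Seated: contact at TCP z 0.025, well below the ribs. Releasing and going to the orange roll.

```bash
python3 -m inch '[{"grip":0.8,"tx":0,"ty":0,"tz":0.3,"yaw":0},{"grip":0.8,"tx":0,"ty":0,"tz":0.3,"yaw":0},{"grip":0.8,"tx":0,"ty":0,"tz":4,"yaw":0},{"grip":1,"tx":0,"ty":0,"tz":9,"yaw":0},{"grip":1,"tx":0,"ty":4,"tz":13,"yaw":-1},{"grip":1,"tx":0,"ty":10,"tz":13,"yaw":-2.5},{"grip":1,"tx":0.5,"ty":16,"tz":13,"yaw":-4},{"grip":1,"tx":1,"ty":22,"tz":13,"yaw":-5.5},{"grip":1,"tx":1.5,"ty":28,"tz":13,"yaw":-7},{"grip":1,"tx":1.8,"ty":34,"tz":13,"yaw":-8.5}]'; python3 -m inch '[{"grip":1,"tx":0,"ty":5,"tz":0,"yaw":-1.5},{"grip":1,"tx":0,"ty":10.6,"tz":-1,"yaw":-1.5},{"grip":1,"tx":0,"ty":10.6,"tz":-5,"yaw":-1.5},{"grip":1,"tx":0,"ty":10.6,"tz":-8,"yaw":-1.5},{"grip":1,"tx":0,"ty":10.6,"tz":-8,"yaw":-1.5}]'
python3 - <<'E'
from h import *
cv2.imwrite('pics/top1.png',cv2.resize(capture('top')[210:310,340:480,::-1],None,fx=5,fy=5,interpolation=cv2.INTER_CUBIC));print(state()['position'])
E
```

```text
t: 10.0
position: [0.5264, 0.1164, 0.1518]
orientation: [180.0, -0.0, 8.7]
ft_force: [0.6, 0.1, 0.5]
opening: 0.0919
grasp_force: 0.0
t: 10.62
position: [0.5244, 0.22, 0.0696]
orientation: [179.9, 0.3, 0.1]
ft_force: [-0.4, 0.0, 0.8]
opening: 0.0915
grasp_force: 0.0
[0.52567692 0.22056264 0.07134407]
```

View pics/top1.png

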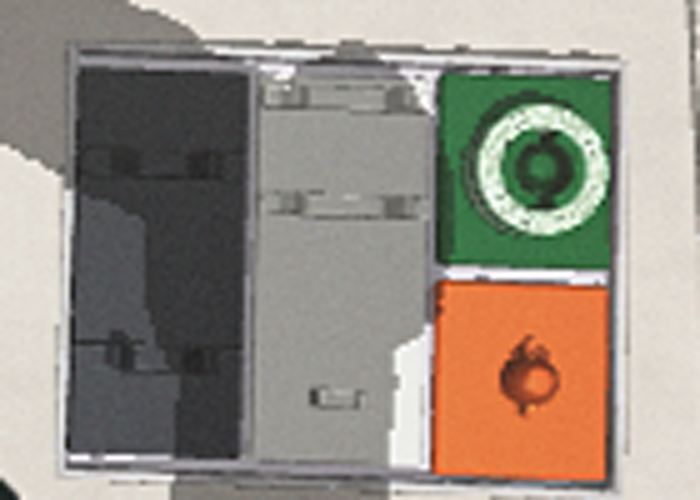

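The green roll sits on its post with its notches in line with the ribs. Now the orange roll.

```bash
python3 -m inch '[{"grip":1,"tx":0,"ty":0,"tz":-4,"yaw":0},{"grip":1,"tx":0,"ty":0,"tz":-6,"yaw":0},{"grip":1,"tx":0,"ty":0,"tz":-6,"yaw":0},{"grip":0.5,"tx":0,"ty":0,"tz":-6,"yaw":0},{"grip":0.5,"tx":0,"ty":0,"tz":-6,"yaw":0},{"grip":0.5,"tx":0,"ty":0,"tz":-6,"yaw":0},{"grip":0.5,"tx":0,"ty":0,"tz":-6,"yaw":0},{"grip":0.5,"tx":0,"ty":0,"tz":-6,"yaw":0},{"grip":0.5,"tx":0,"ty":0,"tz":-6,"yaw":0}]'
python3 -m inch '[{"grip":0.5,"tx":0,"ty":0,"tz":4,"yaw":0},{"grip":0.5,"tx":0,"ty":0,"tz":9,"yaw":0},{"grip":0.5,"tx":0,"ty":-4,"tz":13,"yaw":1},{"grip":0.5,"tx":-1,"ty":-9,"tz":15,"yaw":2},{"grip":0.5,"tx":-2,"ty":-14,"tz":15,"yaw":3},{"grip":0.5,"tx":-4,"ty":-19,"tz":15,"yaw":4},{"grip":0.5,"tx":-6,"ty":-24,"tz":15,"yaw":5},{"grip":0.5,"tx":-8,"ty":-29,"tz":15,"yaw":6},{"grip":0.5,"tx":-10,"ty":-34,"tz":15,"yaw":6},{"grip":0.5,"tx":-12,"ty":-39,"tz":15,"yaw":6}]'
python3 -m inch '[{"grip":0.5,"tx":-2,"ty":-5,"tz":0,"yaw":0},{"grip":0.5,"tx":-3.7,"ty":-8.4,"tz":0,"yaw":0},{"grip":0.5,"tx":-3.7,"ty":-8.4,"tz":0,"yaw":0},{"grip":0.5,"tx":-3.7,"ty":-8.4,"tz":0,"yaw":0},{"grip":0.5,"tx":-3.7,"ty":-8.4,"tz":0,"yaw":0}]'
python3 - <<'E'
from h import *
s=state();print(s['position'],s['orientation'])
p=camera_params('wrist');im=capture('wrist')[:,:,::-1].copy();cv2.imwrite('pics/w4.png',im)
print(insert(im,p,*O,.0138))
rect(im,p,s['position'][:2],s['position'][2]+.0215,-3.3,'r4')
cv2.imwrite('pics/v4.png',np.hstack([cv2.imread('pics/r4.png'),cv2.resize(im[:,:],(400,400))]))
E
```

```text
t: 11.8
position: [0.5267, 0.2208, 0.0127]
orientation: [-180.0, -0.0, 0.0]
ft_force: [-0.0, -1.0, 6.0]
opening: 0.0592
grasp_force: 30.0
t: 13.05
position: [0.4052, -0.1709, 0.162]
orientation: [-180.0, 0.0, 36.0]
ft_force: [1.0, -0.3, -0.2]
opening: 0.0595
grasp_force: 30.0
t: 13.68
position: [0.3699, -0.2521, 0.1621]
orientation: [-180.0, -0.0, 36.2]
ft_force: [0.6, 0.6, -0.8]
opening: 0.0591
grasp_force: 30.0
[ 0.36988941 -0.2520958   0.16205859] [-1.79985085e+02 -1.40124314e-02  3.61600519e+01]
((412.046875, -221.08233642578125), (79.72846984863281, 88.69432830810547), 87.39225006103516)
```

View pics/v4.png

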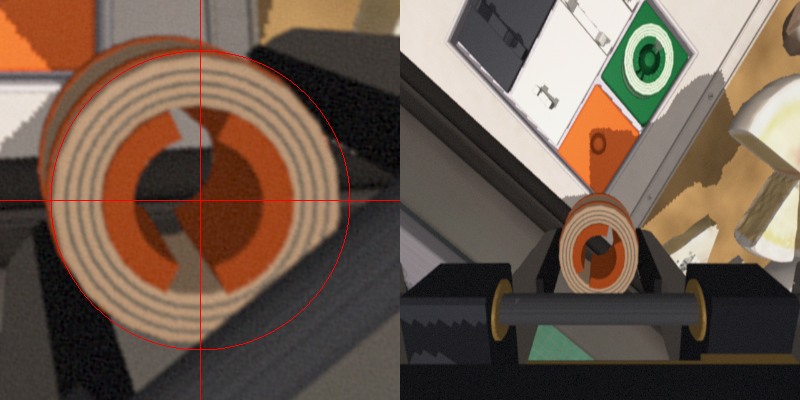

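The orange roll is within about 0.5 mm of the TCP and its notch axis lies on the rib axis to about 1°, so no turn is needed.

```bash
python3 -m inch '[{"grip":0.5,"tx":2,"ty":1.6,"tz":0,"yaw":0},{"grip":0.5,"tx":4.2,"ty":3.2,"tz":-3,"yaw":0},{"grip":0.5,"tx":4.2,"ty":3.2,"tz":-6,"yaw":0},{"grip":0.5,"tx":4.2,"ty":3.2,"tz":-9,"yaw":0},{"grip":0.5,"tx":4.2,"ty":3.2,"tz":-9,"yaw":0},{"grip":0.5,"tx":4.2,"ty":3.2,"tz":-9,"yaw":0},{"grip":0.5,"tx":4.2,"ty":3.2,"tz":-9,"yaw":0},{"grip":0.5,"tx":4.2,"ty":3.2,"tz":-9,"yaw":0}]'
```

```text
t: 14.72
position: [0.4118, -0.2218, 0.073]
orientation: [179.9, -0.0, 36.0]
ft_force: [0.2, -0.2, -0.9]
opening: 0.0592
grasp_force: 30.0
```

```bash
python3 -m inch '[{"grip":0.5,"tx":0.02,"ty":0.14,"tz":0,"yaw":0},{"grip":0.5,"tx":0.02,"ty":0.14,"tz":-1.2,"yaw":0},{"grip":0.5,"tx":0.02,"ty":0.14,"tz":-2.2,"yaw":0},{"grip":0.5,"tx":0.02,"ty":0.14,"tz":-2.8,"yaw":0},{"grip":0.5,"tx":0.02,"ty":0.14,"tz":-3.2,"yaw":0},{"grip":0.5,"tx":0.02,"ty":0.14,"tz":-3.4,"yaw":0}]'; python3 -m inch '[{"grip":0.5,"tx":0,"ty":0,"tz":-0.4,"yaw":0},{"grip":0.5,"tx":0,"ty":0,"tz":-0.8,"yaw":0},{"grip":0.5,"tx":0,"ty":0,"tz":-1,"yaw":0}]'
```

```text
t: 15.48
position: [0.4114, -0.2199, 0.0377]
orientation: [-180.0, 0.0, 36.0]
ft_force: [-0.3, -0.3, -1.2]
opening: 0.0596
grasp_force: 30.0
t: 15.85
position: [0.4115, -0.22, 0.0279]
orientation: [-180.0, 0.0, 36.0]
ft_force: [-0.1, -0.5, -1.1]
opening: 0.0594
grasp_force: 30.0
```

```bash
python3 -m inch '[{"grip":0.5,"tx":0,"ty":0,"tz":-0.15,"yaw":0},{"grip":0.5,"tx":0,"ty":0,"tz":-0.3,"yaw":0},{"grip":0.5,"tx":0,"ty":0,"tz":-0.4,"yaw":0}]'
python3 - <<'E'
from h import *
# marker + thermometer from w2 (yaw 0)
p=pickle.load(open('w2.pkl','rb'));im=cv2.imread('pics/w2.png')
hsv=cv2.cvtColor(im,cv2.COLOR_BGR2HSV);m=cv2.inRange(hsv,(110,120,60),(130,255,255))
n,l,st,c=cv2.connectedComponentsWithStats(m);i=1+st[1:,4].argmax();v,u=np.nonzero(l==i)
X=w(p,np.c_[u,v],.012).astype(np.float32)*1000;print(st[i],cv2.minAreaRect(X))
print(w(p,[(298,282),(409,264)],.009))
print('T',w(p,[(158,67),(214,88),(185,77)],.012),w(p,(308,109),.006))
a=cv2.resize(im[40:120,130:330],None,fx=4,fy=4,interpolation=cv2.INTER_CUBIC);b=cv2.resize(im[240:300,280:480],None,fx=4,fy=4,interpolation=cv2.INTER_CUBIC);cv2.imwrite('pics/c3.png',np.vstack([a,b]))
E
```

```text
t: 16.23
position: [0.4115, -0.22, 0.0264]
orientation: [180.0, 0.1, 36.0]
ft_force: [-9.4, 5.0, 39.4]
opening: 0.059
grasp_force: 30.0
[301 264  71  25 803] ((407.1028747558594, 157.88894653320312), (14.838739395141602, 86.48966217041016), 12.488054275512695)
[[0.3987139  0.20444034]
 [0.42233821 0.06790205]]
T [[0.64254652 0.35075389]
 [0.62190618 0.29252154]
 [0.63278873 0.32286436]] [[0.60149615 0.19117989]]
```

View pics/c3.png

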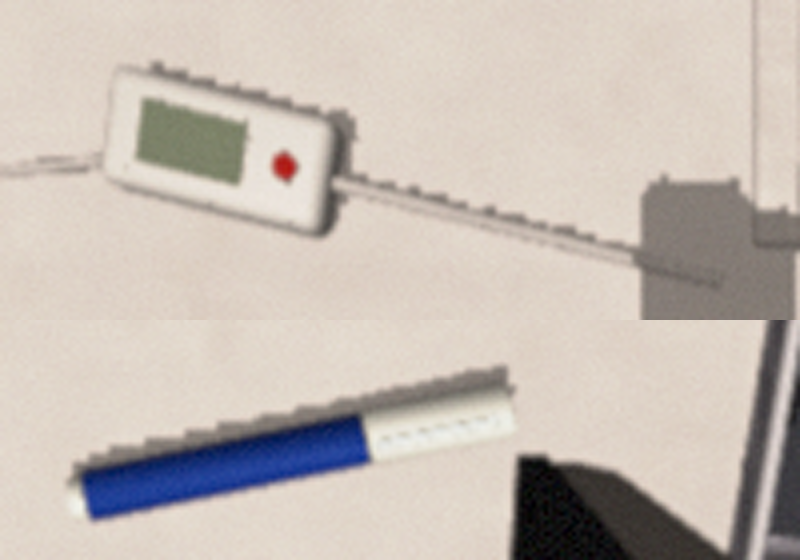

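The orange roll is seated at TCP z 0.0264, as expected. The crop shows the marker's ends at (297,284) and (408,262) and the thermometer's full outline. I'll release, lift, and locate the grey insert.

```bash
python3 -m inch '[{"grip":0.8,"tx":0,"ty":0,"tz":0.3,"yaw":0},{"grip":0.8,"tx":0,"ty":0,"tz":0.3,"yaw":0},{"grip":0.8,"tx":0,"ty":0,"tz":4,"yaw":0},{"grip":0.8,"tx":0,"ty":0,"tz":9,"yaw":0},{"grip":0.6,"tx":0,"ty":4,"tz":12,"yaw":1.5},{"grip":0.6,"tx":0,"ty":9,"tz":12,"yaw":3},{"grip":0.6,"tx":0,"ty":14,"tz":12,"yaw":4.5},{"grip":0.6,"tx":0,"ty":19,"tz":12,"yaw":6},{"grip":0.6,"tx":0,"ty":24,"tz":12,"yaw":7.5},{"grip":0.6,"tx":0,"ty":29,"tz":12,"yaw":9}]'
python3 - <<'E'
from h import *
p=pickle.load(open('w1.pkl','rb'));im=cv2.imread('pics/w1.png')
hsv=cv2.cvtColor(im,cv2.COLOR_BGR2HSV);m=cv2.inRange(hsv,(0,0,0),(180,255,105));m[300:]=0
n,l,st,c=cv2.connectedComponentsWithStats(m);i=l[220,228];v,u=np.nonzero(l==i)
for z in(.0098,):
  X=w(p,np.c_[u,v],z).astype(np.float32)*1000;print(i,st[i],cv2.minAreaRect(X))
uv=lambda q:[(180+a/3.2,120+b/3.2) for a,b in q]
print('grey',w(p,uv([(48,22),(275,33),(50,505),(265,512)]),.0098).round(4).tolist())
print('white',w(p,uv([(285,35),(516,47),(275,512),(490,528)]),.0098).round(4).tolist())
pt=camera_params('top');f=lambda q:[(340+a/5,210+b/5) for a,b in q]
print('top grey',w(pt,f([(77,68),(250,70),(67,457),(242,460)]),.0098).mean(0),'green roll',w(pt,f([(542,168)]),.047))
i2=capture('top')[:,:,::-1]
cv2.imwrite('pics/top2.png',i2);
r=np.vstack([cv2.resize(im[120:310,180:430],None,fx=2.4,fy=2.4),])
E
```

```text
t: 17.48
position: [0.4114, 0.0714, 0.1441]
orientation: [180.0, 0.0, 90.3]
ft_force: [1.4, -0.8, -0.2]
opening: 0.0549
grasp_force: 0.0
29 [  174   120   246   180 17684] ((454.7935791015625, -125.47909545898438), (282.9059143066406, 215.09115600585938), 87.11886596679688)
grey [[0.5605, -0.0217], [0.5572, -0.1006], [0.3827, -0.0082], [0.3802, -0.0912]]
white [[0.5566, -0.1041], [0.5529, -0.1848], [0.3802, -0.095], [0.3739, -0.1784]]
top grey [ 0.46882838 -0.05350468] green roll [[ 0.50684127 -0.22266679]]
```

The estimates agree that the grey rest's centre is at about (0.4705,-0.055). Now I'll pick the blue marker across its barrel at yaw 102.

```bash
python3 -m inch '[{"grip":0.6,"tx":-0.1,"ty":4,"tz":-2,"yaw":1.2},{"grip":0.6,"tx":-0.15,"ty":6.55,"tz":-5,"yaw":1.95},{"grip":0.6,"tx":-0.15,"ty":6.55,"tz":-9,"yaw":1.95},{"grip":0.6,"tx":-0.15,"ty":6.55,"tz":-10,"yaw":1.95},{"grip":0.6,"tx":-0.15,"ty":6.55,"tz":-10,"yaw":1.95},{"grip":0.6,"tx":-0.15,"ty":6.55,"tz":-10,"yaw":1.95}]'
python3 - <<'E'
from h import *
s=state();print(s['position'],s['orientation'])
p=camera_params('wrist');im=capture('wrist')[:,:,::-1].copy();cv2.imwrite('pics/w5.png',im)
E
```

```text
t: 18.27
position: [0.411, 0.1355, 0.0452]
orientation: [179.9, 0.0, 101.7]
ft_force: [0.2, 0.1, -0.3]
opening: 0.055
grasp_force: 0.0
[0.41097542 0.13548639 0.0451812 ] [1.79880255e+02 7.84730751e-03 1.01665286e+02]
```

View pics/w5.png

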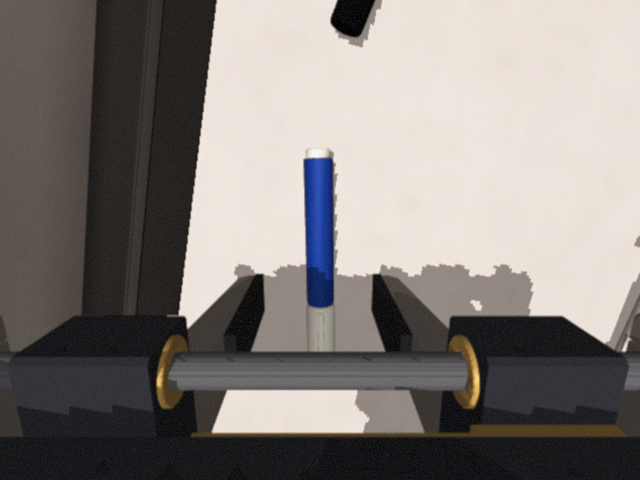

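The marker lies straight between the fingers, tail end at (319,149) and cap joint at (320,306). I'll measure where its centre is along the axis, and descend.

```bash
python3 - <<'E'
from h import *
p=camera_params('wrist');s=state();e=w(p,[(319,149),(320,306)],.009);a=np.radians(s['orientation'][2]);d=np.array([np.cos(a),np.sin(a)])
print((e-s['position'][:2])@d*1000, ((e-s['position'][:2])@[d[1],-d[0]])*1000)
E
python3 -m inch '[{"grip":0.6,"tx":0,"ty":0,"tz":-2.5,"yaw":0},{"grip":0.6,"tx":0,"ty":0,"tz":-4,"yaw":0},{"grip":0.6,"tx":0,"ty":0,"tz":-4.2,"yaw":0},{"grip":0,"tx":0,"ty":0,"tz":-4.2,"yaw":0},{"grip":0,"tx":0,"ty":0,"tz":-4.2,"yaw":0},{"grip":0,"tx":0,"ty":0,"tz":-4.2,"yaw":0},{"grip":0,"tx":0,"ty":0,"tz":-4.2,"yaw":0},{"grip":0,"tx":0,"ty":0,"tz":-4.2,"yaw":0},{"grip":0,"tx":0,"ty":0,"tz":-4.2,"yaw":0}]'
```

```text
[ 71.62258427 -23.7018493 ] [0.05869248 0.82443691]
t: 19.45
position: [0.4102, 0.1355, 0.0022]
orientation: [180.0, 0.0, 101.7]
ft_force: [0.7, -0.1, 2.9]
opening: 0.0163
grasp_force: 30.0
```

```bash
python3 -m inch '[{"grip":0,"tx":0,"ty":0,"tz":4,"yaw":0},{"grip":0,"tx":1,"ty":-1,"tz":8,"yaw":1.5},{"grip":0,"tx":2,"ty":-3,"tz":10,"yaw":3},{"grip":0,"tx":3,"ty":-6,"tz":10,"yaw":4.5},{"grip":0,"tx":4,"ty":-9,"tz":10,"yaw":6},{"grip":0,"tx":5,"ty":-12,"tz":10,"yaw":7.5},{"grip":0,"tx":6,"ty":-15,"tz":10,"yaw":9},{"grip":0,"tx":6.3,"ty":-18,"tz":10,"yaw":10.5},{"grip":0,"tx":6.3,"ty":-19.05,"tz":9,"yaw":12},{"grip":0,"tx":6.3,"ty":-19.05,"tz":7,"yaw":12.5}]'; python3 -m inch '[{"grip":0,"tx":0,"ty":0,"tz":-1,"yaw":0},{"grip":0,"tx":0,"ty":0,"tz":-1,"yaw":0},{"grip":0,"tx":0,"ty":0,"tz":-1,"yaw":0}]'
python3 - <<'E'
from h import *
s=state();print(s['position'],s['orientation'])
p=camera_params('wrist');im=capture('wrist')[:,:,::-1].copy();cv2.imwrite('pics/w6.png',im);pickle.dump(p,open('w6.pkl','wb'))
cv2.imwrite('pics/top3.png',capture('top')[:,:,::-1])
E
```

```text
t: 20.7
position: [0.4733, -0.0564, 0.0717]
orientation: [180.0, 0.0, 176.7]
ft_force: [-0.1, -0.4, -0.8]
opening: 0.016
grasp_force: 30.0
t: 21.08
position: [0.4734, -0.0546, 0.0626]
orientation: [-180.0, 0.0, 176.7]
ft_force: [-0.4, 0.2, 0.0]
opening: 0.016
grasp_force: 30.0
[ 0.47337751 -0.0546106   0.06262143] [-1.79990862e+02  4.63672286e-02  1.76729466e+02]
```

View pics/w6.png

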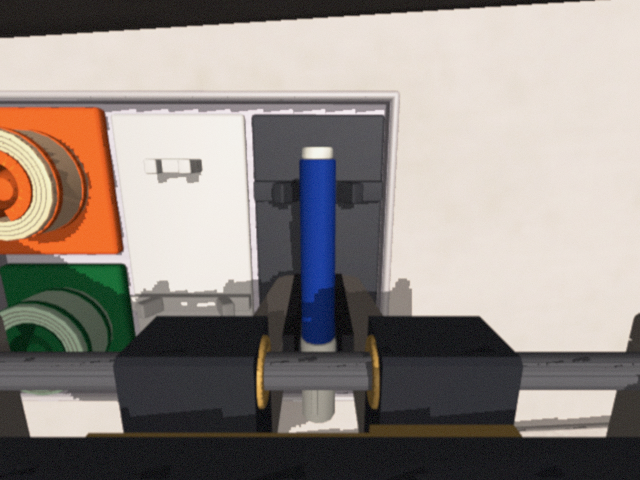

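The marker hangs straight over the grey trough, between the pillars at (280,190) and (352,190). I'll check its centring numerically against the base edge at row 115 (nominally 90 mm from the centre).

Run:
```python
from h import *
p=pickle.load(open('w6.pkl','rb'));a=np.radians(-3.3);d=np.array([np.cos(a),np.sin(a)]);n=np.array([-d[1],d[0]])
c=np.array([.4705,-.055])
f=lambda uv,z:print(((w(p,uv,z)-c)@np.c_[d,n]*1000).round(1).tolist())
f([(318,148)],.0694);f([(318,115),(253,150),(384,150),(253,115),(384,115)],.0098);f([(112,150),(246,150)],.0098)
f([(272,205),(362,205),(293,180),(343,180)],.0318)
```

```text
[[-69.0, 0.8]]
[[-89.0, 0.8], [-68.9, -38.7], [-69.0, 40.9], [-89.0, -37.9], [-89.1, 40.0]]
[[-68.8, -124.6], [-68.9, -43.0]]
[[-38.4, -25.3], [-38.4, 25.9], [-52.4, -13.2], [-52.4, 14.8]]
```

```bash
python3 -m inch '[{"grip":0,"tx":0.1,"ty":0.03,"tz":-1.5,"yaw":0},{"grip":0,"tx":0.1,"ty":0.03,"tz":-3,"yaw":0},{"grip":0,"tx":0.1,"ty":0.03,"tz":-3.7,"yaw":0},{"grip":0,"tx":0.1,"ty":0.03,"tz":-4,"yaw":0},{"grip":0,"tx":0.1,"ty":0.03,"tz":-4.1,"yaw":0}]'
```

```text
t: 21.8
position: [0.4741, -0.0545, 0.021]
orientation: [180.0, -0.0, 176.7]
ft_force: [0.8, 1.1, 0.2]
opening: 0.0161
grasp_force: 30.0
```

```bash
python3 -m inch '[{"grip":0,"tx":0,"ty":0,"tz":-0.1,"yaw":0},{"grip":0,"tx":0,"ty":0,"tz":-0.15,"yaw":0},{"grip":0,"tx":0,"ty":0,"tz":-0.15,"yaw":0}]'; python3 -m inch '[{"grip":0.35,"tx":0,"ty":0,"tz":0,"yaw":0},{"grip":0.35,"tx":0,"ty":0,"tz":0,"yaw":0},{"grip":0.35,"tx":0,"ty":0,"tz":0,"yaw":0},{"grip":0.35,"tx":0,"ty":0,"tz":3,"yaw":0},{"grip":0.35,"tx":0,"ty":0,"tz":7,"yaw":0},{"grip":0.35,"tx":0,"ty":0,"tz":12,"yaw":0},{"grip":0.35,"tx":0,"ty":0,"tz":15,"yaw":0},{"grip":0.35,"tx":0,"ty":0,"tz":15,"yaw":0},{"grip":0.35,"tx":0,"ty":0,"tz":15,"yaw":0}]'
python3 - <<'E'
from h import *
p=camera_params('wrist');im=capture('wrist')[:,:,::-1].copy();cv2.imwrite('pics/w7.png',im)
m=cv2.inRange(cv2.cvtColor(im,cv2.COLOR_BGR2HSV),(110,120,40),(130,255,255))
n,l,st,_=cv2.connectedComponentsWithStats(m);i=1+st[1:,4].argmax();v,u=np.nonzero(l==i)
a=np.radians(-3.3);R=np.array([[np.cos(a),-np.sin(a)],[np.sin(a),np.cos(a)]])
X=(w(p,np.c_[u,v],.03)-[.4705,-.055])@R*1000;r=cv2.minAreaRect(X.astype(np.float32));print(st[i],r,X.min(0),X.max(0))
E
```

```text
t: 22.18
position: [0.4742, -0.0546, 0.0201]
orientation: [-180.0, 0.0, 176.7]
ft_force: [-0.9, -0.1, 5.5]
opening: 0.0162
grasp_force: 30.0
t: 23.3
position: [0.4733, -0.055, 0.1687]
orientation: [-180.0, -0.1, 176.7]
ft_force: [-0.4, -0.4, -0.6]
opening: 0.0322
grasp_force: 0.0
[ 309  159   19  100 1869] ((-19.322467803955078, 0.3830695152282715), (87.34778594970703, 16.299753189086914), 0.04340960830450058) [-62.99647983  -7.73585718] [24.35416012  8.56460857]
```

The marker is seated: barrel within 0.4 mm of the trough line and centred to about 1 mm. Next I'll work out the thermometer's pose from the earlier outline.

Run:
```python
from h import *
p=pickle.load(open('w2.pkl','rb'));f=lambda q:[(130+a/4,40+b/4) for a,b in q]
H=w(p,f([(118,65),(105,185),(338,118),(325,237)]),.014);t=w(p,f([(718,283)]),.007)[0];b=w(p,f([(338,182)]),.008)[0]
e=H[:2].mean(0);n=H[2:].mean(0);d=(e-n)/np.linalg.norm(e-n)
print(H.round(4).tolist(),'centre',H.mean(0),'L',np.linalg.norm(e-n),'W',np.linalg.norm(H[0]-H[1]))
for q in(e-n,e-t,b-t):print(np.degrees(np.arctan2(q[1],q[0])),np.linalg.norm(q))
print('tip',t,'head centre from tip',t+.138*(e-t)/np.linalg.norm(e-t))
im=cv2.imread('pics/w2.png');m=cv2.inRange(cv2.cvtColor(im,cv2.COLOR_BGR2HSV),(165,130,60),(180,255,255));m[:, :150]=0
v,u=np.nonzero(m);k=(v<110)&(u<330);print('red',u[k].mean(),v[k].mean(),k.sum(),w(p,(u[k].mean(),v[k].mean()),.016))
print(state()['position'],state()['orientation'])
```

```text
[[0.6525, 0.3472], [0.6232, 0.3538], [0.6398, 0.2902], [0.6102, 0.2957]] centre [0.63143274 0.32175403] L 0.05898053022661388 W 0.03007227039419143
77.4766550707831 0.05898053022661388
76.63125733527745 0.16552958565104609
76.11477888601331 0.10649413656134761
tip [0.59955405 0.18949856] head centre from tip [0.63146202 0.32375906]
red nan nan 0 [[nan nan]]
[ 0.47315735 -0.05490469  0.16842938] [ 1.79998568e+02 -1.08682225e-01  1.76715747e+02]<stdin>:9: RuntimeWarning: Mean of empty slice.
  ret = ret.dtype.type(ret / rcount)
```

```bash
python3 -m inch '[{"grip":0.5,"tx":0,"ty":4,"tz":0,"yaw":-1.7},{"grip":0.65,"tx":1,"ty":9,"tz":0,"yaw":-3.4},{"grip":0.65,"tx":3,"ty":14,"tz":0,"yaw":-5.1},{"grip":0.65,"tx":5,"ty":18,"tz":0,"yaw":-6.8},{"grip":0.65,"tx":7,"ty":22,"tz":0,"yaw":-8.5},{"grip":0.65,"tx":9,"ty":26,"tz":0,"yaw":-10.2},{"grip":0.65,"tx":11,"ty":30,"tz":0,"yaw":-11.9},{"grip":0.65,"tx":13,"ty":34,"tz":0,"yaw":-13.6},{"grip":0.65,"tx":15,"ty":37.75,"tz":0,"yaw":-15.3},{"grip":0.65,"tx":15.8,"ty":37.75,"tz":-2,"yaw":-16.65}]'; python3 -m inch '[{"grip":0.65,"tx":0,"ty":0,"tz":-4,"yaw":0},{"grip":0.65,"tx":0,"ty":0,"tz":-7,"yaw":0},{"grip":0.65,"tx":0,"ty":0,"tz":-7,"yaw":0},{"grip":0.65,"tx":0,"ty":0,"tz":-7,"yaw":0}]'
python3 - <<'E'
from h import *
s=state();print(s['position'],s['orientation'],s['joint_positions'])
p=camera_params('wrist');im=capture('wrist')[:,:,::-1].copy();cv2.imwrite('pics/w8.png',im);pickle.dump(p,open('w8.pkl','wb'))
h=cv2.cvtColor(im,cv2.COLOR_BGR2HSV);a=np.radians(s['orientation'][2]);R=np.array([[np.cos(a),-np.sin(a)],[np.sin(a),np.cos(a)]])
rel=lambda q,z:((w(p,q,z)-s['position'][:2])@R*1000)
for nm,lo,hi in(('red0',(0,150,80),(6,255,255)),('red1',(170,150,80),(180,255,255)),('display',(35,30,60),(75,140,170))):
    n,l,st,c=cv2.connectedComponentsWithStats(cv2.inRange(h,lo,hi))
    for i in range(1,n):
        if st[i,4]>25:
            v,u=np.nonzero(l==i);X=rel(np.c_[u,v],.016);print(nm,st[i],X.min(0).round(1),X.max(0).round(1),cv2.minAreaRect(X.astype(np.float32))[2])
E
```

```text
t: 24.6
position: [0.6313, 0.3279, 0.1487]
orientation: [-180.0, -0.1, 76.8]
ft_force: [0.3, -0.2, 0.3]
opening: 0.0599
grasp_force: 0.0
t: 25.1
position: [0.6321, 0.3234, 0.0799]
orientation: [180.0, -0.0, 76.8]
ft_force: [0.7, 0.1, 0.1]
opening: 0.0598
grasp_force: 0.0
[0.63206727 0.32341412 0.07986389] [ 1.79998853e+02 -2.08681774e-02  7.68445681e+01] [ -7.56840379  46.12660196 -34.92973364  85.93824837  29.36763679
  57.26751189 -63.46853477]
red0 [266 100   6   7  32] [97.4 29.7] [100.9  32.8] 88.18181610107422
red0 [316 280   8   7  41] [-21.3  -3. ] [-16.8   2. ] 0.03677557036280632
red1 [405   0  20  71 188] [117.9 -60.9] [155.2 -51.5] 79.24187469482422
red1 [547   0  10  65 120] [ 121.3 -141.1] [ 155.2 -132.2] 12.033523559570312
red1 [586   0  15  22  59] [ 144.4 -165.1] [ 155.2 -154.9] 39.902618408203125
red1 [601  23  39  20  97] [ 133.2 -190.5] [ 143.3 -165.9] 69.23296356201172
red1 [407  66 144  62 360] [  85.  -139.7] [120.2 -53.4] 2.2257823944091797
display [246  57  26  35 400] [106.1  29.4] [125.1  44. ] 19.720308303833008
display [309 229  23  39 521] [-7.3 -8.2] [19.5  6.8] 89.68035125732422
```

The head is aligned with the tool: display at 0.3° and within 1 mm laterally, and about 1 mm back along the axis. Descending and gripping.

```bash
python3 -m inch '[{"grip":0.65,"tx":0,"ty":-0.1,"tz":-4,"yaw":0},{"grip":0.65,"tx":0,"ty":-0.1,"tz":-7,"yaw":0},{"grip":0.65,"tx":0,"ty":-0.1,"tz":-7.6,"yaw":0},{"grip":0,"tx":0,"ty":-0.1,"tz":-7.6,"yaw":0},{"grip":0,"tx":0,"ty":-0.1,"tz":-7.6,"yaw":0},{"grip":0,"tx":0,"ty":-0.1,"tz":-7.6,"yaw":0},{"grip":0,"tx":0,"ty":-0.1,"tz":-7.6,"yaw":0},{"grip":0,"tx":0,"ty":-0.1,"tz":-7.6,"yaw":0}]'
```

```text
t: 26.15
position: [0.6328, 0.3222, 0.0049]
orientation: [179.9, -0.1, 76.8]
ft_force: [-0.1, -0.7, 4.9]
opening: 0.0296
grasp_force: 30.0
```

```bash
python3 -m inch '[{"grip":0,"tx":0,"ty":0,"tz":4,"yaw":0},{"grip":0,"tx":0,"ty":0,"tz":9,"yaw":0},{"grip":0,"tx":-2,"ty":-1,"tz":14,"yaw":-0.5},{"grip":0,"tx":-5,"ty":-5,"tz":16,"yaw":-1.5},{"grip":0,"tx":-8,"ty":-10,"tz":16,"yaw":-3},{"grip":0,"tx":-11,"ty":-15,"tz":16,"yaw":-4.5},{"grip":0,"tx":-11.3,"ty":-20,"tz":16,"yaw":-6},{"grip":0,"tx":-11.3,"ty":-25,"tz":16,"yaw":-7.5},{"grip":0,"tx":-11.3,"ty":-30,"tz":16,"yaw":-9},{"grip":0,"tx":-11.3,"ty":-35,"tz":16,"yaw":-10.5}]'; python3 -m inch '[{"grip":0,"tx":0,"ty":-5,"tz":0,"yaw":-1.5},{"grip":0,"tx":0,"ty":-11.4,"tz":-3,"yaw":-2.85},{"grip":0,"tx":0,"ty":-11.4,"tz":-8,"yaw":-2.85},{"grip":0,"tx":0,"ty":-11.4,"tz":-9,"yaw":-2.85},{"grip":0,"tx":0,"ty":-11.4,"tz":-9,"yaw":-2.85},{"grip":0,"tx":0,"ty":-11.4,"tz":-9,"yaw":-2.85}]'
python3 - <<'E'
from h import *
s=state();print(s['position'],s['orientation'],s['joint_positions'])
p=camera_params('wrist');im=capture('wrist')[:,:,::-1].copy();cv2.imwrite('pics/w9.png',im);pickle.dump(p,open('w9.pkl','wb'))
h=cv2.cvtColor(im,cv2.COLOR_BGR2HSV);a=np.radians(s['orientation'][2]);R=np.array([[np.cos(a),-np.sin(a)],[np.sin(a),np.cos(a)]])
rel=lambda q,z:((w(p,q,z)-s['position'][:2])@R*1000)
zt=s['position'][2]+.011
for nm,lo,hi in(('red0',(0,150,60),(8,255,255)),('display',(35,30,50),(75,140,170))):
    n,l,st,c=cv2.connectedComponentsWithStats(cv2.inRange(h,lo,hi))
    for i in range(1,n):
        if st[i,4]>25:
            v,u=np.nonzero(l==i);X=rel(np.c_[u,v],zt)
            if abs(X.mean(0)).max()<60:print(nm,st[i],X.min(0).round(1),X.max(0).round(1))
g=cv2.cvtColor(im,cv2.COLOR_BGR2GRAY)
print(g[120:240:2,317].tolist())
print(insert(im,p,*G,.0138))
E
```

```text
t: 27.4
position: [0.5187, -0.0297, 0.1637]
orientation: [180.0, -0.0, 13.5]
ft_force: [1.0, -0.4, 0.1]
opening: 0.0297
grasp_force: 30.0
t: 28.15
position: [0.5205, -0.1411, 0.0754]
orientation: [180.0, -0.2, -3.2]
ft_force: [-0.1, 0.3, 0.3]
opening: 0.0293
grasp_force: 30.0
[ 0.52053652 -0.14111998  0.07536446] [ 1.79992495e+02 -1.68700641e-01 -3.16246923e+00] [ 25.52812774  28.49476982 -17.31057777 112.49773613  12.57279338
  40.62264937 -92.53656507]
red0 [312 330  12  11 110] [-22.   -2.6] [-16.5   2.9]
display [400 200  39   2  48] [ 47.2 -54. ] [ 47.6 -36.9]
display [ 302  259   33   55 1007] [-7.4 -7.6] [20.   7.7]
display [380 281  21  35  57] [ -8.5 -40.1] [  9.1 -29.8]
[137, 137, 136, 135, 132, 135, 134, 137, 137, 140, 138, 138, 136, 137, 135, 137, 136, 136, 138, 138, 137, 138, 138, 139, 137, 136, 138, 138, 137, 139, 137, 135, 139, 139, 123, 119, 144, 126, 109, 136, 138, 136, 119, 137, 154, 156, 158, 122, 137, 158, 152, 154, 152, 150, 152, 149, 123, 88, 104, 120]
((513.2190551757812, -224.4600372314453), (79.02893829345703, 81.76467895507812), 86.85398864746094)
```

Run:
```python
from h import *
p=pickle.load(open('w9.pkl','rb'));im=cv2.imread('pics/w9.png');s=state()
g=cv2.cvtColor(im,cv2.COLOR_BGR2GRAY);print(g[228:264,306:330].mean(1).round().astype(int).tolist())
a=np.radians(s['orientation'][2]);R=np.array([[np.cos(a),-np.sin(a)],[np.sin(a),np.cos(a)]])
for v in(234,238,242,246,250):print(v,((w(p,(317,v),s['position'][2]+.0115)-s['position'][:2])@R*1000).round(1))
```

```text
[150, 147, 151, 147, 121, 93, 90, 95, 104, 113, 121, 127, 132, 137, 141, 142, 145, 146, 147, 148, 147, 147, 147, 148, 147, 148, 148, 147, 148, 144, 124, 96, 82, 80, 81, 81]
234 [[32.1  0.7]]
238 [[30.2  0.7]]
242 [[28.3  0.7]]
246 [[26.4  0.7]]
250 [[24.5  0.7]]
```

The head is centred on the TCP within about 1 mm. Lowering into the rests.

```bash
python3 -m inch '[{"grip":0,"tx":-0.05,"ty":-0.07,"tz":-1,"yaw":0},{"grip":0,"tx":-0.05,"ty":-0.07,"tz":-2.5,"yaw":0},{"grip":0,"tx":-0.05,"ty":-0.07,"tz":-3.8,"yaw":0},{"grip":0,"tx":-0.05,"ty":-0.07,"tz":-4.6,"yaw":0},{"grip":0,"tx":-0.05,"ty":-0.07,"tz":-5,"yaw":0},{"grip":0,"tx":-0.05,"ty":-0.07,"tz":-5.2,"yaw":0}]';python3 -m inch '[{"grip":0,"tx":0,"ty":0,"tz":-0.15,"yaw":0},{"grip":0,"tx":0,"ty":0,"tz":-0.3,"yaw":0},{"grip":0,"tx":0,"ty":0,"tz":-0.35,"yaw":0}]'
```

```text
t: 28.95
position: [0.5185, -0.1428, 0.0213]
orientation: [-180.0, 0.0, -3.3]
ft_force: [0.8, 0.0, -0.4]
opening: 0.0295
grasp_force: 30.0
t: 29.32
position: [0.5187, -0.1429, 0.0207]
orientation: [179.9, 0.0, -3.3]
ft_force: [-8.1, 1.1, 26.1]
opening: 0.0297
grasp_force: 30.0
```

```bash
python3 -m inch '[{"grip":0.45,"tx":0.05,"ty":0.05,"tz":0.3,"yaw":0},{"grip":0.45,"tx":0.05,"ty":0.05,"tz":0.3,"yaw":0},{"grip":0.45,"tx":0.05,"ty":0.05,"tz":0.3,"yaw":0},{"grip":0.45,"tx":0,"ty":0,"tz":4,"yaw":0},{"grip":0.45,"tx":0,"ty":0,"tz":9,"yaw":0},{"grip":0.45,"tx":-2,"ty":0,"tz":14,"yaw":0},{"grip":0.45,"tx":-6,"ty":0,"tz":19,"yaw":0},{"grip":0.45,"tx":-8,"ty":0,"tz":23,"yaw":0},{"grip":0.45,"tx":-8,"ty":0,"tz":23,"yaw":0},{"grip":0.45,"tx":-8,"ty":0,"tz":23,"yaw":0}]'
python3 - <<'E'
from h import *
s=state();p=camera_params('wrist');im=capture('wrist')[:,:,::-1].copy();cv2.imwrite('pics/w10.png',im)
a=np.radians(-3.3);R=np.array([[np.cos(a),-np.sin(a)],[np.sin(a),np.cos(a)]])
h=cv2.cvtColor(im,cv2.COLOR_BGR2HSV)
def blob(nm,lo,hi,c,z,mn=8,r=60):
    n,l,st,_=cv2.connectedComponentsWithStats(cv2.inRange(h,lo,hi))
    for i in range(1,n):
        v,u=np.nonzero(l==i)
        if st[i,4]<mn:continue
        X=(w(p,np.c_[u,v],z)-c)@R*1000
        if abs(X.mean(0)).max()<r:print(nm,st[i],X.min(0).round(1),X.max(0).round(1),cv2.minAreaRect(X.astype(np.float32))[2])
c=[.4660,-.1387]
blob('red',(0,110,60),(6,255,255),c,.032,5);blob('display',(35,25,50),(75,140,170),c,.032,60)
blob('blue',(110,120,40),(130,255,255),[.4705,-.055],.03,100)
# roll tops: pale ring extents at seated top height
for nm,cc in(('green',[.5093,-.2253]),('orange',[.4124,-.2198])):
    blob(nm+' ring',(15,5,150) if nm=='orange' else (40,10,110),(32,120,255) if nm=='orange' else (75,110,255),cc,.0468,200,20)
# probe: scan across at several x on bright base
g=cv2.cvtColor(im,cv2.COLOR_BGR2GRAY)
for x in(0,-20,-40,-75):
    ys=np.arange(-12,12.1,1.);P=(np.c_[np.full(len(ys),x),ys]/1000)@R.T+c
    uv=px(p,np.c_[P,np.full(len(ys),.024)]).round().astype(int);print(x,uv[12].tolist(),g[uv[:,1].clip(0,479),uv[:,0].clip(0,639)].tolist())
E
```

```text
t: 30.58
position: [0.4383, -0.1429, 0.2475]
orientation: [-180.0, 0.0, -3.3]
ft_force: [0.4, -0.9, -0.3]
opening: 0.041
grasp_force: 0.0
red [311 158   6   6  26] [31.3 -4.1] [36.4  1.2] 27.173852920532227
red [351 199   1   9   9] [-15.6 -42.4] [ -6.9 -42.2] 1.3533982038497925
red [350 239   1   8   8] [-59.7 -42.3] [-51.6 -42.1] 1.3138647079467773
display [307 122  14  27 242] [46.7 -8.3] [72.6  5.3] 0.034997206181287766
blue [ 227  171   20   79 1212] [-63.4  -9.2] [23.2  8.4] 0.29847586154937744
green ring [ 366  118   57   60 1567] [-30.6 -27.7] [26.9 29.5] 1.9461967945098877
orange ring [367 215  50  45 303] [-21.6 -28. ] [26.9 25.4] 58.08684158325195
0 [312, 192] [244, 244, 244, 244, 244, 244, 245, 239, 176, 149, 194, 212, 222, 240, 246, 246, 243, 245, 244, 244, 244, 244, 245, 245, 243]
-20 [312, 210] [244, 244, 245, 243, 243, 245, 236, 178, 148, 151, 200, 210, 221, 240, 240, 244, 244, 244, 244, 245, 244, 244, 244, 244, 245]
-40 [312, 227] [242, 243, 244, 243, 244, 244, 244, 235, 173, 156, 200, 216, 219, 219, 240, 244, 244, 244, 243, 244, 244, 245, 245, 245, 244]
-75 [312, 257] [242, 243, 243, 243, 243, 243, 244, 234, 171, 154, 202, 215, 221, 221, 241, 245, 244, 244, 244, 244, 244, 243, 243, 244, 244]
```

Measured in place, the thermometer is straight, about 1 mm off centre, with its probe through the fork line. The marker and both rolls read as seated, and the gripper is clear. Handing in.

```bash
python3 -c "
from cell import *
print(hand_in())"
```

```text
the job is handed in; nothing more can be done
None
```

I packed the kit in the order asked (green roll, orange roll, blue marker, thermometer) and handed it in at about 31 s. The last wrist image put every piece in place to within about 1–2 mm, and I did not reach for the look-alikes; the judge's verdict was not shown.

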